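Load the microscope stage and set it to the mark

ROBOT

A 6-joint arm with a two-finger parallel gripper is mounted at the origin on the work surface. World frame = base frame: x ahead of the robot, y to its left, z up, the work surface at z = 0. Lengths are in m, angles in rad, forces in N, time in s.
With the tool pointing down it reaches from about 0.25 to 0.725 m from the base axis. Payload 9.7 kg.
Tool frame: the origin (TCP) lies at the very end of the fingers, on their centre line; the grasp point (between the pads) lies 19 mm behind it; z points along the fingers, y is the line along which they close (so a half turn about z gives the same grasp; the last joint's range is limited). The gripper opens to 85 mm and grips with 20 to 120 N. Pads are 22 mm wide; open, the fingers measure 114 mm over their backs; the gripper's body (76 mm by 85 mm) begins 54 mm behind the grasp point. The pads swing forward as they close: fully open they stand 13 mm farther back than shut.
Start: joints at [1.241, 0.087, 0.176, 1.66, 0, 1.571], TCP at [0.178, 0.52, 0.231] pointing down, gripper open.
Joint ranges: [-3.13, 3.13], [-0.85, 1.81], [-1.15, 1.24], [-2.2, 2.28], [-1.44, 1.52], [-3.14, 3.14]. Speed limits (rad/s): [2.22, 2.22, 2.57, 3.14, 3.14, 3.14].

INTERFACE

Orientations are given as a unit quaternion [w, x, y, z].
In Python, from rig import monitor, cams, job gives the robot as it stands. The module is installed in compiled form; this text tells all that it offers.
- The arm moves only by the tool drive_tool, never from a script. Its argument "plan" is a list of rows, each a list of 7 numbers: the shift along the tool's x, y, z in mm, then the turn, a rotation vector about the tool's x, y, z in rad, then the finger opening in mm, from 0 to 85.4. A call has 1 to 5 rows; each row is the pose to reach, as a shift and turn from the pose commanded when the call began, along the tool's axes at that moment; what a row does not reach only later rows make up. A row lasts 1/10 s, in which the tool goes at most 50 mm and 8.59 degrees, less where a joint would pass 70% of its speed; a pose out of reach is approached as far as the arm can. A call with a gripper value outside its range is refused whole. The fingers move at their own pace and stop on an object; "newtons" is the grip in N (left out, the last holds). Time passes only in rows, so rows that repeat a pose let the fingers close. It gives the time, the measured TCP pose, the force, the opening and the grip force at its end, in the units of the state.
- monitor.state(): the state, without advancing time (a new reading comes with each control period).
- cams.capture(name): name is "scene" or "side" or "wrist"; returns (picture, depth): 420x560x3 uint8, red, green, blue; 420x560 float32, m along the optical axis (not along the pixel's ray), 0 where there is no reading.
- cams.camera_model(name): a dict with "fx", "fy", "cx", "cy" (pixels), "extrinsics" (4x4, takes a point from camera to world coordinates); the wrist camera has in their place "mount" (4x4, takes a point from camera to tool coordinates, whose origin is the TCP and whose axes are the flange's). Camera axes: x right, y down, z forward; pixel columns grow to the right and rows downward; lengths in m; the calibration is good to about 2 mm. The wrist camera is an equidistant fisheye: a pixel r from the principal point sees the ray r / f radians off the axis. A picture is of the moment at which its call begins: read the wrist's pose just before it. camera_model takes no time and is no camera call.
- job.finish_job(): hands the job in; it is judged then, once.
The state is a dict: "time_s": time; "qpos": joint angles; "dq": joint speeds; "effort": joint torques, N m; "tcp_pos": TCP position; "eef_rot": TCP orientation; "contact_force": force on the tool from outside, world axes, zero at the start; "torque": the same for the moment, N m; "opening": opening from 0.0 (shut) to 1.0 (fully open); "grasp_force": force on a finger pad.
Only numpy, scipy, OpenCV 4.12 (cv2) and the standard library are available. Lean on these libraries where they do the work, as an engineer would, in place of code of your own. Each camera call takes 0.05 s, during which the arm holds its last target. There are 200 camera calls.

TASK

Load the stage for inspection: set the round sample holder down into the round pocket of the carriage first, then the square one into the square pocket, without dropping them. Then turn the black knob on the sloping console until the carriage's pointer lines up with the pointed rider on the scale (not the round rider), and let go. Do not push the carriage itself, and leave the other things on the bench where they are.

Things in the scene. Friction and masses are not known exactly. Their poses are not given: they have to be found in the camera images.
- stage: Fixed white casting: deck 142 (x) x 300 (y) mm, top at 90 mm; a grey console 140 mm wide slopes down from it to the robot at 30 degrees, from z = 90 mm at x = -62 mm to z = 29 mm at x = -169 mm. Origin: on the bench under the deck's middle; x away from the console, y along the deck, z up. The scale is a 16 mm wide white bar along y at x = -55 mm, top at 100 mm.
- carriage: Aluminium plate 90 (x) x 150 (y) x 18 mm sliding on the deck along the stage's y, with a 36 mm round and a 34 mm square pocket, both 8 mm deep, 72 mm apart, and a black pointer on its console side. Origin: centre of its underside (92 mm above the bench; its top is at 110 mm), axes as the stage's. The knob drives it, 16 mm per rad.
- pocket_round (a point): Centre of the floor of the round pocket (+y half of the carriage), 8 mm below the carriage's top; axes as the carriage's.
- pocket_square (a point): Centre of the floor of the square pocket (-y half of the carriage), 8 mm below the carriage's top; its sides lie along the carriage's x and y.
- pointer (a point): Tip of the carriage's black pointer, on the carriage's middle line, reaching towards the scale; axes as the carriage's. Only its position along the scale (stage y) matters.
- mark: The pointed rider: a dark steel block 12 mm wide, 10 mm high, with a wedge tip towards the carriage, fixed on the scale. Origin: middle of its underside, in line with its tip; axes as the stage's: y runs along the scale.
- blank: The other rider, a round dark steel stud of 13 mm diameter, 10 mm high, fixed on the scale. Not the mark. It may stand on either side.
- knob (a joint): Angle of the knob, rad, -3.5 to 3.5; grows clockwise as seen facing the knob. +1 rad moves the carriage 16 mm towards the stage's -y (to the right seen from the robot).
- knob_grip (a point): Grip point of the black bar knob: on its axis, 29 mm out from the sloping face, 6 mm below the bar's top. z points out along the knob's axis (leaning 30 degrees to the robot), x along the bar, turning with it. The bar is 50 long (x), 12 wide (y) and 26 mm tall, on a 50 mm disc, 8.5 mm thick.
- round_holder: Round aluminium sample holder, 30 mm diameter, 40 mm tall. Origin: centre of its underside, z up its axis.
- square_holder: Square aluminium sample holder, 28 x 28 x 40 mm. Origin: centre of its underside, z up, x and y along its sides.
- eyepiece: Bystander: black eyepiece, 34 mm diameter, 48 mm tall, standing. Origin: centre of its underside.
- objective: Bystander: brass objective, 28 mm diameter, 42 mm tall, standing. Origin: centre of its underside.
- jar: Bystander: small jar, 32 mm diameter, 55 mm tall. Origin: centre of its underside.
- dish: Bystander: clear flat dish, 56 mm diameter, 15 mm tall. Origin: centre of its underside.
- beaker: Bystander: glass beaker, 68 mm diameter, 85 mm tall. Origin: centre of its underside.
- slide_box: Bystander: wooden slide box 85 x 60 x 32 mm. Origin: centre of its underside.
Not all that is in view belongs to the job. What is shaped like the square_holder but green or turquoise is not meant.

How it is judged:
On the way, in this order (a step that is already met when the one before it is completed fails the run):
1. the round holder stands home in the round pocket and is let go, before the square one is loaded (horizontal distance between round_holder and pocket_round below 0.0045 m and z of round_holder in the frame of pocket_round below 0.003 m and angle between round_holder's own z axis and vertical below 0.1 rad and contact force between the fingers and round_holder below 0.1 N and not (horizontal distance between square_holder and pocket_square below 0.0045 m and z of square_holder in the frame of pocket_square below 0.003 m and angle between square_holder's own z axis and vertical below 0.1 rad)), for 0.2 s.
2. the square holder stands home in the square pocket and is let go, the round one still home (horizontal distance between round_holder and pocket_round below 0.0045 m and z of round_holder in the frame of pocket_round below 0.003 m and angle between each of round_holder, square_holder's own z axis and vertical below 0.1 rad and horizontal distance between square_holder and pocket_square below 0.0045 m and z of square_holder in the frame of pocket_square below 0.003 m and contact force between the fingers and square_holder below 0.1 N), for 0.2 s.
3. with both loaded, the pointer is brought to the pointed rider (horizontal distance between round_holder and pocket_round below 0.0045 m and z of round_holder in the frame of pocket_round below 0.003 m and angle between each of round_holder, square_holder's own z axis and vertical below 0.1 rad and horizontal distance between square_holder and pocket_square below 0.0045 m and z of square_holder in the frame of pocket_square below 0.003 m and y of pointer in the frame of mark between -0.002 and 0.002 m), for 0.2 s.
At the end, for the whole second after the job is handed in: Both holders stand upright at the bottom of their pockets (within 4.5 mm of the centre, within 3 mm of the floor), released; the pointer's tip is within 2 mm, along the scale, of the pointed rider's middle; the carriage is at rest (all of step 3 and contact force between the fingers and round_holder below 0.1 N and contact force between the fingers and square_holder below 0.1 N and linear speed of carriage below 0.003 m/s); the robot touches nothing.
It fails at once if a bystander is moved more than 20 mm (distance of any of eyepiece, objective, jar, dish, beaker, slide_box from where it was at the start of the episode above 0.02 m).
It fails at once if a holder is dropped (falls freely faster than 0.5 m/s) ((linear speed of round_holder above 0.5 m/s and contact force between the fingers and round_holder below 0.05 N) or (linear speed of square_holder above 0.5 m/s and contact force between the fingers and square_holder below 0.05 N)).
It fails at once if the carriage itself is pushed or pressed by the gripper with more than 8 N (contact force between any of the fingers, the arm and carriage above 8 N).
It also fails if it takes over 72 s, if anything falls off the work surface, if the arm or the gripper's body presses on something with over 40 N, if the wrist force passes 120 N, or if a joint passes its speed limit or range.

## Working session

There is one attempt and no reset: what is moved stays moved. The work goes in short steps, Python scripts to look and compute and a tool call to move; the robot and the scene stay as the last step left them, time stands still between calls to the robot, and variables do not carry over. Pictures are saved under pics/ and viewed, at most 10 in all, crops included, and the job is handed in when it is done.

Besides the shell and the picture viewer there is one more tool, called after "Call:" as name(argument=value, ...), one argument or row to a line, values as JSON. drive_tool: Moves the arm, as the interface text tells. Its arguments: {"type":"object","properties":{"plan":{"type":"array"},"newtons":{"type":"number"}},"required":["plan"]}

```bash
mkdir -p pics; cat > h.py <<'E'
import numpy as np, cv2
from rig import monitor, cams, job
from scipy.spatial.transform import Rotation as R
def world(name,pic,dep):
    m=cams.camera_model(name); v,u=np.mgrid[0:420,0:560]
    P=np.stack([(u-m['cx'])/m['fx']*dep,(v-m['cy'])/m['fy']*dep,dep],-1)
    E=np.array(m['extrinsics']); return P@E[:3,:3].T+E[:3,3]
def tool():
    s=monitor.state(); w,x,y,z=s['eef_rot']; T=np.eye(4); T[:3,:3]=R.from_quat([x,y,z,w]).as_matrix(); T[:3,3]=s['tcp_pos']; return T
def wristpts(pic,dep,T):
    m=cams.camera_model('wrist'); v,u=np.mgrid[0:420,0:560]
    a=(u-m['cx'])/m['fx'];b=(v-m['cy'])/m['fy'];r=np.hypot(a,b)+1e-9
    t=np.tan(np.minimum(r,1.5)); P=np.stack([a/r*t*dep,b/r*t*dep,dep],-1)
    E=T@np.array(m['mount']); return P@E[:3,:3].T+E[:3,3]
E
python3 - <<'E'
from h import *
for n in ['scene','side']:
    p,d=cams.capture(n); cv2.imwrite(f'pics/{n}0.png',cv2.resize(p[:,:,::-1],(800,600),interpolation=cv2.INTER_CUBIC)); np.savez(f'{n}0.npz',p=p,d=d,w=world(n,p,d))
    print(n,cams.camera_model(n)['extrinsics'])
print(cams.camera_model('wrist')); print(monitor.state())
E
```

```text
scene [[ 0.78639166  0.45643595 -0.41623837  0.96802456]
 [ 0.6177238  -0.5785065   0.53267958 -0.54663558]
 [ 0.00233751 -0.67601512 -0.73688404  0.83810726]
 [ 0.          0.          0.          1.        ]]
side [[-0.94820032 -0.24041763  0.20764278  0.31157591]
 [-0.3174245   0.69119386 -0.64922472  0.68726979]
 [ 0.01256365 -0.68150599 -0.73170468  0.8762926 ]
 [ 0.          0.          0.          1.        ]]
{'fx': 325.19226210127806, 'fy': 325.19226210127806, 'cx': 276.05349515717796, 'cy': 206.53802355714728, 'mount': array([[ 3.91963716e-04, -9.54588922e-01, -2.97925890e-01,
         7.65791433e-02],
       [ 9.99999839e-01,  2.51753141e-04,  5.08995352e-04,
         7.67848581e-04],
       [-4.10877546e-04, -2.97926042e-01,  9.54588867e-01,
        -1.41820865e-01],
       [ 0.00000000e+00,  0.00000000e+00,  0.00000000e+00,
         1.00000000e+00]])}
{'time_s': 0.1, 'qpos': array([ 1.24098262e+00,  8.73901794e-02,  1.75222752e-01,  1.65979815e+00,
       -1.93125271e-06,  1.57080332e+00]), 'dq': array([-1.37187792e-03,  2.95778898e-04,  2.37366276e-04,  7.89545556e-05,
        1.37318697e-05,  3.30830561e-04]), 'effort': array([ 6.25249540e-04, -5.21558297e+01,  4.65654051e+01,  1.59614731e-02,
       -3.05513174e-05, -1.12897749e-05]), 'tcp_pos': array([0.17806163, 0.52016462, 0.23066697]), 'eef_rot': array([-9.50176001e-05,  1.64163868e-01,  9.86432908e-01, -5.76851677e-04]), 'contact_force': array([-0.03290658, -0.09198606, -0.70333809]), 'torque': array([-0.02354523, -0.0222831 ,  0.0050885 ]), 'grasp_force': 0.0, 'opening': 1.0027888854927975}
```

View pics/scene0.png

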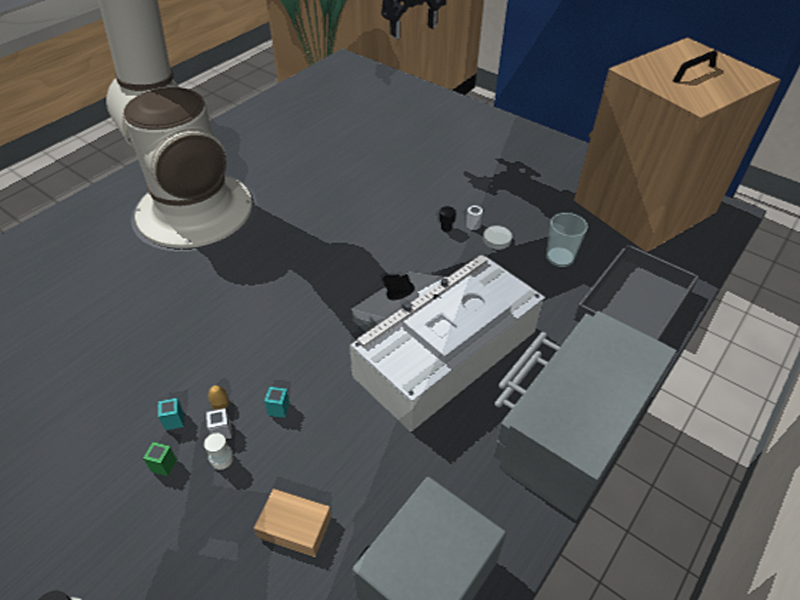

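View pics/side0.png

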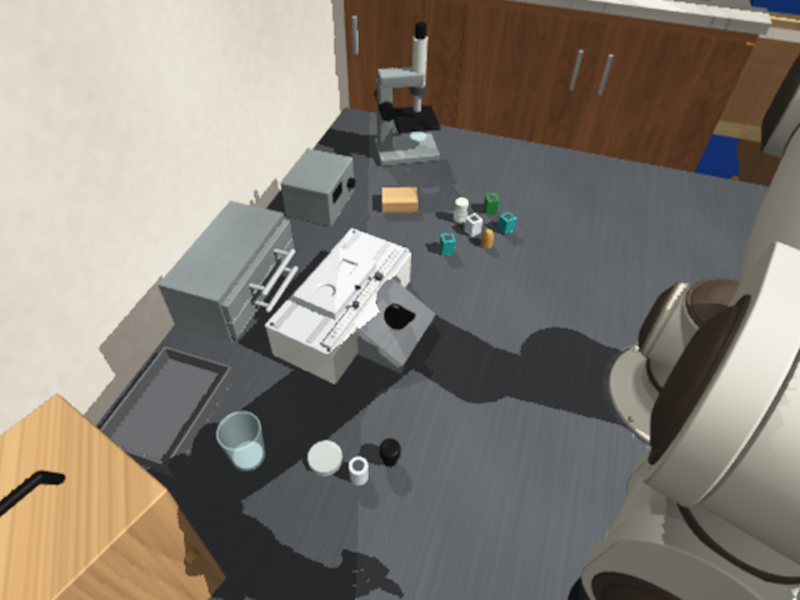

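Scene picture (800x600): the square holder (grey) is at (217,422). Its lookalikes are turquoise (170,412) and (277,400), and green (157,458). It stands tight between the brass objective (218,396) and the jar (218,450). The round holder is at (474,216), with the eyepiece (447,217) and dish (497,237) as neighbours. The stage is in the middle, riders at about (407,306) and (445,283). I'll measure all of these next.

```bash
python3 - <<'E'
from h import *
S={n:np.load(n+'0.npz') for n in ['scene','side']}
for n in S:
    w=S[n]['w'];d=S[n]['d'];p=S[n]['p'];z=w[...,2]
    ok=(d>0)&(np.hypot(w[...,0],w[...,1])>.25)&(np.hypot(w[...,0],w[...,1])<.9)
    print(n,'bench z',np.median(z[ok&(abs(z)<.008)]))
    # top-surface clusters for small items
    m=(ok&(z>.012)&(z<.075)).astype(np.uint8)
    k,l,st,c=cv2.connectedComponentsWithStats(m,connectivity=4)
    for i in range(1,k):
        if 25<st[i,4]<3000:
            q=w[l==i]; zt=np.percentile(q[:,2],95); t=q[q[:,2]>zt-.005]
            print(st[i,4],c[i].round(),'top',zt.round(3),'mid',((t.max(0)+t.min(0))/2).round(3)[:2],'ext',np.ptp(t[:,:2],0).round(3),p[l==i].mean(0).round())
    # deck plane & plate
    for lo,hi,nm in [(.085,.095,'deck'),(.106,.114,'plate')]:
        q=w[ok&(z>lo)&(z<hi)&(w[...,0]>.3)&(w[...,0]<.75)&(abs(w[...,1])<.4)]
        r=cv2.minAreaRect(q[:,:2].astype(np.float32)*1000); print(nm,len(q),r,np.median(q[:,2]))
E
```

```text
scene bench z 0.0012654138577838925
833 [425. 143.] top 0.072 mid [0.689 0.501] ext [0.148 0.05 ] [79. 64. 47.]
148 [313. 151.] top 0.05 mid [0.453 0.279] ext [0.031 0.033] [24. 25. 26.]
133 [332. 151.] top 0.043 mid [0.491 0.323] ext [0.027 0.032] [126. 130. 135.]
197 [398. 158.] top 0.074 mid [0.671 0.365] ext [0.052 0.036] [84. 95. 97.]
219 [349. 165.] top 0.018 mid [0.554 0.314] ext [0.056 0.058] [161. 168. 168.]
364 [394. 174.] top 0.072 mid [0.678 0.333] ext [0.06  0.035] [109. 125. 127.]
383 [424. 196.] top 0.042 mid [0.788 0.319] ext [0.033 0.204] [55. 56. 59.]
179 [294. 196.] top 0.074 mid [0.546 0.067] ext [0.028 0.066] [100. 103. 107.]
607 [264. 214.] top 0.074 mid [ 0.522 -0.004] ext [0.054 0.073] [84. 87. 90.]
1961 [309. 263.] top 0.072 mid [ 0.64 -0.  ] ext [0.185 0.288] [108. 110. 107.]
163 [371. 257.] top 0.048 mid [0.778 0.043] ext [0.025 0.078] [129. 133. 135.]
166 [152. 277.] top 0.044 mid [ 0.416 -0.29 ] ext [0.017 0.016] [117.  95.  54.]
261 [194. 280.] top 0.043 mid [ 0.496 -0.238] ext [0.036 0.034] [ 51. 107. 108.]
108 [354. 279.] top 0.048 mid [ 0.778 -0.025] 
[... 1961 characters left out ...]
0.678 0.343] ext [0.051 0.052] [107. 123. 122.]
305 [174. 318.] top 0.072 mid [0.66  0.356] ext [0.04  0.049] [158. 180. 180.]
216 [273. 315.] top 0.05 mid [0.45  0.281] ext [0.032 0.034] [33. 33. 34.]
424 [227. 319.] top 0.018 mid [0.55  0.314] ext [0.055 0.056] [208. 213. 208.]
197 [251. 328.] top 0.043 mid [0.487 0.322] ext [0.028 0.03 ] [171. 174. 177.]
365 [144. 408.] top 0.072 mid [0.62 0.55] ext [0.017 0.055] [132. 102.  69.]
deck 2353 ((617.7905883789062, 127.41192626953125), (518.9535522460938, 219.22732543945312), 80.5606918334961) 0.0909543760020457
plate 1266 ((635.0715942382812, 19.514930725097656), (154.03187561035156, 119.45948791503906), 79.46084594726562) 0.11092266488501229
```

```bash
cat >> h.py <<'E'
def Rdown(yaw):  # tool x at yaw deg, z down
    a=np.radians(yaw); x=np.array([np.cos(a),np.sin(a),0]); z=np.array([0,0,-1.]); return np.stack([x,np.cross(z,x),z],1)
def go(pos,Rt):
    T=tool(); Rt=np.array(Rt); d=T[:3,:3].T@(np.array(pos)-T[:3,3])*1000
    print('shift mm',d.round(1),'rotvec',R.from_matrix(T[:3,:3].T@Rt).as_rotvec().round(4))
def wlook(f):
    T=tool(); p,d=cams.capture('wrist'); w=wristpts(p,d,T)
    cv2.imwrite(f'pics/{f}.png',p[:,:,::-1]); np.savez(f+'.npz',p=p,d=d,w=w,T=T); return p,d,w,T
E
python3 - <<'E'
from h import *
T=tool(); print(T.round(3)); go([.489,.3225,.20],Rdown(190))
E
```

```text
[[-0.946  0.324 -0.     0.178]
 [ 0.324  0.946 -0.001  0.52 ]
 [-0.    -0.001 -1.     0.231]
 [ 0.     0.     0.     1.   ]]
shift mm [-358.2  -86.3   30.8] rotvec [-1.100e-03 -3.000e-04 -5.044e-01]
```

Call:
drive_tool(
  plan=[
    [-45,-11,4,0,0,-0.1,85],
    [-90,-22,8,0,0,-0.2,85],
    [-134,-32,12,0,0,-0.3,85],
    [-179,-43,15,0,0,-0.4,85],
    [-224,-54,19,0,0,-0.5,85],
  ],
)

```text
time_s: 0.6
tcp_pos: [0.3738, 0.3955, 0.212]
eef_rot: [-0.0, -0.087, 0.996, -0.0]
contact_force: [0.5, 1.0, 0.1]
opening: 0.996
grasp_force: 0.0
```

```bash
python3 - <<'E'
from h import *
go([.489,.3225,.20],Rdown(190))
E
```

```text
shift mm [-100.8  -91.9   12. ] rotvec [-0.0001 -0.0002  0.0001]
```

Call:
drive_tool(
  plan=[
    [-35,-32,4,0,0,0,60],
    [-70,-64,8,0,0,0,60],
    [-101,-92,12,0,0,0,60],
    [-101,-92,12,0,0,0,60],
  ],
)

```text
time_s: 1.0
tcp_pos: [0.4907, 0.3201, 0.1985]
eef_rot: [-0.001, -0.083, 0.997, -0.001]
contact_force: [-1.0, 0.1, -0.7]
opening: 0.699
grasp_force: 0.0
```

```bash
python3 - <<'E'
from h import *
p,d,w,T=wlook('w1'); print(T.round(3)); print(monitor.state()['qpos'])
z=w[...,2]; ok=(d>0)
print('bench',np.median(z[ok&(abs(z)<.01)]))
m=(ok&(z>.012)&(z<.06)).astype(np.uint8)
k,l,st,c=cv2.connectedComponentsWithStats(m,connectivity=4)
for i in range(1,k):
    if st[i,4]>100:
        q=w[l==i]; zt=np.percentile(q[:,2],95); t=q[q[:,2]>zt-.004]
        print(st[i,4],c[i].round(),'top',zt.round(4),'mid',((t.max(0)+t.min(0))/2).round(4)[:2],'ext',np.ptp(t[:,:2],0).round(3),cv2.minEnclosingCircle((t[:,:2]*1000).astype(np.float32)))
E
```

```text
[[-0.986 -0.165 -0.001  0.491]
 [-0.165  0.986 -0.002  0.32 ]
 [ 0.001 -0.002 -1.     0.198]
 [ 0.     0.     0.     1.   ]]
[ 5.81408599e-01  1.64634762e-01  1.98936929e-01  1.60712311e+00
 -1.13639364e-04  4.14833351e-01]
bench -0.0007389589045961875
1080 [242. 141.] top 0.0481 mid [0.4502 0.2822] ext [0.032 0.032] ((450.42919921875, 281.9339599609375), 16.60973358154297)
7148 [ 69. 194.] top 0.0577 mid [0.5681 0.0843] ext [0.143 0.184] ((573.0494995117188, 80.97109985351562), 109.74468231201172)
847 [280. 184.] top 0.0404 mid [0.488  0.3244] ext [0.029 0.029] ((488.10394287109375, 324.45556640625), 14.852033615112305)
1907 [262. 235.] top 0.0154 mid [0.5512 0.3157] ext [0.055 0.055] ((551.104736328125, 315.7909240722656), 28.24085235595703)
995 [274. 325.] top 0.0576 mid [0.6556 0.3473] ext [0.027 0.058] ((663.0816650390625, 347.26507568359375), 29.508596420288086)
496 [493. 338.] top 0.0572 mid [0.6583 0.6819] ext [0.028 0.096] ((658.2714233398438, 681.9222412109375), 50.13697052001953)
849 [ 27. 343.] top 0.0532 mid [ 0.8066 -0.0351] ext [0.007 0.114] ((804.6823120117188, -35.08798599243164), 56.80105972290039)
348 [275. 353.] top 0.0447 mid [0.6921 0.3518] ext [0.021 0.05 ] ((686.8294677734375, 351.7632141113281), 25.63766860961914)
215 [391. 363.] top 0.0596 mid [0.6863 0.5026] ext [0.04  0.014] ((686.2950439453125, 503.14501953125), 20.85916519165039)
335 [131. 398.] top 0.0575 mid [0.847  0.1511] ext [0.051 0.002] ((847.0401000976562, 151.58038330078125), 25.433591842651367)
```

View pics/w1.png

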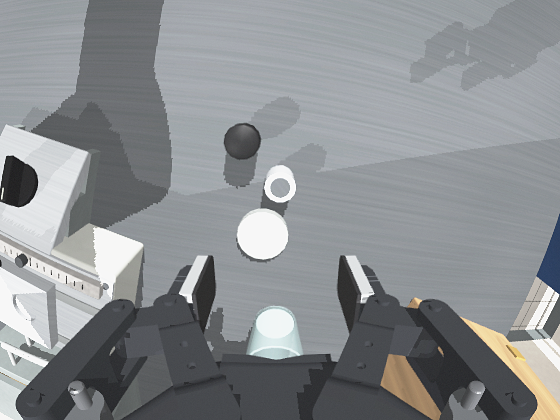

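The wrist view shows the round holder as a ring at (280,184), the eyepiece at (242,141) and the dish at (262,235). The measured top is 40.4 mm and the diameter 29 mm, both matching the holder.

```bash
python3 - <<'E'
from h import *
go([.488,.3245,.013],Rdown(190))
E
```

```text
shift mm [  0.2   3.4 186. ] rotvec [-0.0009 -0.0018 -0.008 ]
```

Call:
drive_tool(
  plan=[
    [0,3,45,0,0,0,56],
    [0,3,90,0,0,0,56],
    [0,3,130,0,0,0,56],
    [0,3,130,0,0,0,56],
    [0,3,130,0,0,0,56],
  ],
)

```text
time_s: 1.55
tcp_pos: [0.4865, 0.3266, 0.0712]
eef_rot: [-0.0, -0.085, 0.996, -0.0]
contact_force: [0.0, 0.3, 1.5]
opening: 0.654
grasp_force: 0.0
```

```bash
python3 - <<'E'
from h import *
go([.488,.3245,.013],Rdown(190))
E
```

```text
shift mm [-1.2 -2.3 58.2] rotvec [-0.0002 -0.0006 -0.0034]
```

Call:
drive_tool(
  plan=[
    [-1,-2,20,0,0,0,56],
    [-1,-2,40,0,0,0,56],
    [-1,-2,58,0,0,0,56],
    [-1,-2,58,0,0,0,56],
    [-1,-2,58,0,0,0,40],
  ],
)

```text
time_s: 2.05
tcp_pos: [0.4894, 0.3252, 0.0149]
eef_rot: [0.001, -0.085, 0.996, 0.001]
contact_force: [-0.1, -0.1, -0.4]
opening: 0.501
grasp_force: 0.0
```

Call:
drive_tool(
  plan=[
    [0,0,0,0,0,0,20],
    [0,0,0,0,0,0,20],
    [0,0,0,0,0,0,20],
    [0,0,0,0,0,0,20],
    [0,0,0,0,0,0,20],
  ],
  newtons=40,
)

```text
time_s: 2.55
tcp_pos: [0.4897, 0.3252, 0.0152]
eef_rot: [0.002, -0.085, 0.996, 0.001]
contact_force: [-0.4, -0.2, 6.5]
opening: 0.338
grasp_force: 39.1
```

Call:
drive_tool(
  plan=[
    [0,0,-40,0,0,0,20],
    [0,0,-80,0,0,0,20],
    [0,0,-120,0,0,0,20],
    [0,0,-170,0,0,0,20],
    [0,0,-170,0,0,0,20],
  ],
)

```text
time_s: 3.05
tcp_pos: [0.4906, 0.3258, 0.1915]
eef_rot: [0.005, -0.085, 0.996, 0.003]
contact_force: [0.6, -0.0, -1.2]
opening: 0.338
grasp_force: 39.7
```

```bash
python3 - <<'E'
from h import *
go([.63,.055,.19],Rdown(170))
E
```

```text
shift mm [ -91.5 -290.5    1.1] rotvec [0.007  0.0104 0.3447]
```

Call:
drive_tool(
  plan=[
    [-14,-44,0,0,0,0.07,20],
    [-28,-88,0,0,0,0.14,20],
    [-42,-132,0,0,0,0.21,20],
    [-55,-176,0,0,0,0.28,20],
    [-69,-220,0,0,0,0.345,20],
  ],
)

```text
time_s: 3.55
tcp_pos: [0.5945, 0.1175, 0.1836]
eef_rot: [0.001, 0.089, 0.996, 0.0]
contact_force: [0.6, 0.7, -0.8]
opening: 0.336
grasp_force: 39.8
```

```bash
python3 - <<'E'
from h import *
go([.63,.055,.19],Rdown(170))
E
```

```text
shift mm [-46.  -55.3  -6.3] rotvec [ 0.0008  0.0018 -0.0029]
```

Call:
drive_tool(
  plan=[
    [-23,-28,0,0,0,0,20],
    [-46,-55,0,0,0,0,20],
    [-46,-55,0,0,0,0,20],
    [-46,-55,0,0,0,0,20],
  ],
)

```text
time_s: 3.95
tcp_pos: [0.6298, 0.0563, 0.1828]
eef_rot: [0.0, 0.088, 0.996, 0.0]
contact_force: [-1.0, 0.6, -0.5]
opening: 0.339
grasp_force: 39.8
```

```bash
python3 - <<'E'
from h import *
p,d,w,T=wlook('w2'); print(T.round(4))
z=w[...,2]
for lo,hi in [(.085,.095),(.096,.104),(.106,.1135)]:
    m=(d>0)&(z>lo)&(z<hi)&(w[...,0]>.4)&(w[...,0]<.76)&(abs(w[...,1])<.3); print(lo,m.sum(),np.median(z[m]))
v=p.copy(); v[(d>0)&(z>.106)&(z<.1135)]//=2
v=np.concatenate([p[:,:,::-1]]); cv2.imwrite('pics/w2.png',v)
E
```

```text
[[-9.845e-01  1.756e-01  6.000e-04  6.298e-01]
 [ 1.756e-01  9.845e-01  2.000e-04  5.630e-02]
 [-6.000e-04  3.000e-04 -1.000e+00  1.828e-01]
 [ 0.000e+00  0.000e+00  0.000e+00  1.000e+00]]
0.085 24182 0.0893017736316203
0.096 9412 0.09938289385907115
0.106 13594 0.1091526304338855
```

View pics/w2.png

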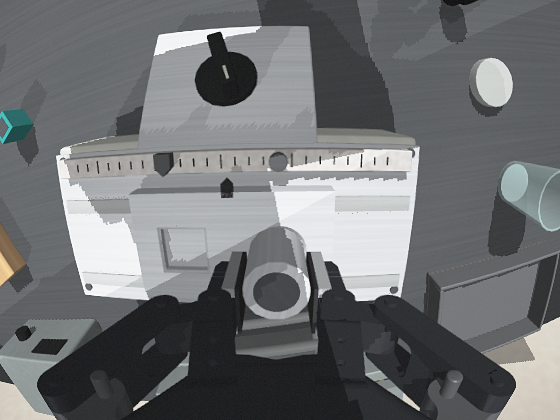

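Wrist view: the pointer tip is at (227,180), the pointed rider at (163,163) to its left (−y), and the round stud at (278,161). The square pocket is at (184,248), the round holder is in the grip, and the knob is at (225,78). Next I fit the carriage frame.

```bash
cat > fit.py <<'E'
from h import *
def fit(f,a0=80.0,skip=()):
    D=np.load(f+'.npz'); w=D['w'];d=D['d'];p=D['p'];z=w[...,2]
    reg=(d>0)&(w[...,0]>.4)&(w[...,0]<.78)&(abs(w[...,1])<.3)
    deck=w[reg&(z>.085)&(z<.0935)][:,:2]
    # angle: scale bar front edge, z .096-.104
    bar=w[reg&(z>.0965)&(z<.1035)][:,:2]
    def rot(q,a):
        a=np.radians(a-90); c,s=np.cos(a),np.sin(a); return q@np.array([[c,-s],[s,c]]) # -> stage x,y
    def edge(q,along,across,lo,hi,side):
        b=np.arange(lo,hi,.004);X=[];Y=[]
        for t in b:
            k=q[(q[:,along]>t)&(q[:,along]<t+.004)]
            if len(k)>3: X.append(t+.002);Y.append((k[:,across].min() if side<0 else k[:,across].max()))
        return np.array(X),np.array(Y)
    return w,d,p,z,reg,deck,bar,rot,edge
E
python3 - <<'E'
from fit import *
w,d,p,z,reg,deck,bar,rot,edge=fit('w2')
plate=w[reg&(z>.106)&(z<.1125)][:,:2]
a=80
for it in range(3):
    q=rot(plate,a); c=np.median(q,0)
    X,Y=edge(q,1,0,c[1]-.06,c[1]+.06,-1); k=abs(Y-np.median(Y))<.004
    P=np.polyfit(X[k],Y[k],1); print('front slope',P[0],k.sum(),np.median(Y)); a-=np.degrees(np.arctan(P[0]))
    print(a)
# scale bar check
qb=rot(bar,a); 
X,Y=edge(qb,1,0,-.1+.02,.2,-1); print('bar lo', np.round(Y,4)[::6])
q=rot(plate,a)
x0=np.median(edge(q,1,0,c[1]-.06,c[1]+.06,-1)[1])
h,e=np.histogram(q[:,1],np.arange(q[:,1].min(),q[:,1].max()+.002,.002)); print(q.min(0),q.max(0)); print(h)
E
```

```text
front slope -0.00976140715917114 19 0.5901959436520918
80.5592696694308
front slope 0.0004336018316150756 19 0.5915066014918164
80.53442611604707
front slope -5.301311950915581e-06 19 0.5914742922948195
80.53472985884774
bar lo [0.5641 0.5639 0.5641 0.5636 0.5639 0.5639 0.5054 0.564  0.5642 0.5636]
[0.56385636 0.04995997] [0.68224632 0.20137803]
[102 248 242 225 242 244 243 240 238 242 261 246 177 206 224 218 224 215
 184 169 173 179 171 160 158 150 162 153 186 212 220 202 201 196 189 194
 215 222 209 199 180 166 169 171 179 151 139 133 123 117 114 109 110 138
 149 167 164 161 137 116  97 113 132 144 158 188 172 170 176 170 171 171
 199 186 197 116]
```

```bash
cat > tf.py <<'E'
from h import *
def axes(a):
    y=np.array([np.cos(np.radians(a)),np.sin(np.radians(a))]); x=np.array([y[1],-y[0]]); return x,y
E
python3 - <<'E'
from fit import *; from tf import *
a=80.53; x,y=axes(a)
w,d,p,z,reg,*_=fit('w2')
q=np.stack([w[...,:2]@x,w[...,:2]@y],-1)
print(q[reg][:1], 'check front', )
m=reg&(z>.100)&(z<.106)&(abs(q[...,0]-.6365)<.03)&(abs(q[...,1]-.0897)<.03)
print('pocket floor pts',m.sum(),q[m].min(0),q[m].max(0),np.median(z[m]))
# rim: plate points around
pl=reg&(z>.1065)&(z<.1125)
s=q[pl&(abs(q[...,1]-.0897)<.008)][:,0]; s=np.sort(s); g=np.diff(s); i=g.argmax(); print('x gap',s[i],s[i+1],np.sort(g)[-3:])
s=q[pl&(abs(q[...,0]-.634)<.008)][:,1]; s=np.sort(s); s=s[s<.13]; g=np.diff(s); i=g.argmax(); print('y gap',s[i],s[i+1],np.sort(g)[-3:])
c=np.array([.6365,.1257+.036]); print('round pocket world',c[0]*x+c[1]*y)
c=np.array([.6365,.1257-.036]); print('sq pocket world',c[0]*x+c[1]*y)
# riders: points above bar
for nm,uv in [('pointed',(163,163)),('stud',(278,161)),('pointer',(227,183))]:
    u,v=uv; print(nm,q[v-4:v+5,u-4:u+5].reshape(-1,2).mean(0),z[v-4:v+5,u-4:u+5].mean())
r=reg&(z>.1055)&(q[...,0]>.56)&(q[...,0]<.5875)
k,l,st,cc=cv2.connectedComponentsWithStats(r.astype(np.uint8))
for i in range(1,k):
    if st[i,4]>15: print(cc[i].round(),st[i,4],q[l==i].min(0),q[l==i].max(0),z[l==i].max())
# held holder ring
T=np.load('w2.npz')['T']; hh=(d>0)&(z>.19)&(z<.225); 
u,v=np.meshgrid(range(560),range(420)); hh&=(abs(u-277)<45)&(abs(v-292)<45)
P=(w[hh]-T[:3,3])@T[:3,:3]; print('held top',np.percentile(P,[2,50,98],axis=0))
E
```

```text
[[0.40563701 0.00431091]] check front
pocket floor pts 1632 [0.62079924 0.07246133] [0.65462938 0.1062784 ] 0.10129431006359733
x gap 0.6194218113754322 0.6535594632513293 [0.00064586 0.01331443 0.03413765]
y gap 0.07348481426960006 0.10711444168128367 [0.0002423  0.00026258 0.03362963]
round pocket world [0.65443039 0.05477225]
sq pocket world [ 0.64258415 -0.01624653]
pointed [0.57017116 0.08170988] 0.10907967018071034
stud [0.57091286 0.16188863] 0.10921843321523132
pointer [0.58594726 0.12656712] 0.10748686696455406
[278. 162.] 266 [0.56562065 0.15581342] [0.57779795 0.1672843 ] 0.11105832425727033
[162. 163.] 325 [0.56385001 0.07419578] [0.57924376 0.08671731] 0.11085248545272575
[226. 182.] 79 [0.58190433 0.121697  ] [0.58744738 0.13027188] 0.11069212307885756
held top [[-0.01041417 -0.01575967 -0.03830854]
 [ 0.00688731  0.00129068 -0.02402932]
 [ 0.01608968  0.01841209 -0.0089112 ]]
```

```bash
python3 - <<'E'
from h import *; from tf import *
D=np.load('w2.npz'); T=D['T']; P=(D['w']-T[:3,3])@T[:3,:3]; d=D['d']
for u in (277,):
    for v in range(225,335,8): print(v,P[v,u].round(4))
m=(d>0)&(abs(P[...,0])<.03)&(abs(P[...,1])<.0155)&(P[...,2]<-.022)&(P[...,2]>-.029)
q=P[m]; print(m.sum(),q.min(0),q.max(0),cv2.minEnclosingCircle((q[:,:2]*1000).astype(np.float32)))
x,y=axes(80.53); c=.6368*x+.1619*y; print(c); go([c[0],c[1],.135],Rdown(170.53))
E
```

```text
225 [-0.0045  0.0016  0.0736]
233 [0.0166 0.0014 0.0063]
241 [ 0.0158  0.0014 -0.0017]
249 [ 0.0159  0.0013 -0.0109]
257 [ 0.0158  0.0013 -0.0188]
265 [ 0.0146  0.0013 -0.0236]
273 [ 0.0111  0.0013 -0.0241]
281 [ 0.0075  0.0013 -0.0246]
289 [ 0.0035  0.0013 -0.0245]
297 [-0.0001  0.0013 -0.0251]
305 [-0.0045  0.0013 -0.0248]
313 [-0.009   0.0013 -0.0246]
321 [-0.1385  0.002   0.1383]
329 [-0.1868  0.0023  0.1843]
3399 [-0.01305452 -0.01548118 -0.02892132] [ 0.01688311  0.01549902 -0.02200093] ((0.3809031844139099, 0.12907810509204865), 18.925373077392578)
[0.65475921 0.05492016]
shift mm [-25.2   2.2  47.9] rotvec [ 0.0004  0.0006 -0.0099]
```

Call:
drive_tool(
  plan=[
    [-13,1,0,0,0,-0.01,20],
    [-26,2,10,0,0,-0.01,20],
    [-26,2,30,0,0,-0.01,20],
    [-26,2,45,0,0,-0.01,20],
    [-26,2,45,0,0,-0.01,20],
  ],
)

```text
time_s: 4.5
tcp_pos: [0.6541, 0.0557, 0.1354]
eef_rot: [-0.002, 0.081, 0.997, -0.0]
contact_force: [0.2, 0.3, -0.8]
opening: 0.336
grasp_force: 39.8
```

```bash
python3 - <<'E'
from h import *; from tf import *
x,y=axes(80.53); c=.6368*x+.1619*y-x*(-.0012); go([c[0],c[1],.1175],Rdown(170.53))
E
```

```text
shift mm [-2.  -0.7 17.9] rotvec [-0.0006 -0.0031  0.0021]
```

Call:
drive_tool(
  plan=[
    [-2,-1,5,0,0,0,20],
    [-2,-1,10,0,0,0,20],
    [-2,-1,14,0,0,0,20],
    [-2,-1,17,0,0,0,20],
    [-2,-1,17,0,0,0,20],
  ],
)

```text
time_s: 5.0
tcp_pos: [0.6571, 0.0532, 0.1199]
eef_rot: [-0.0, 0.082, 0.997, -0.0]
contact_force: [-0.4, 1.0, -0.6]
opening: 0.337
grasp_force: 39.8
```

Call:
drive_tool(
  plan=[
    [0,0,0,0,0,0,20],
    [0,0,0,0,0,0,20],
  ],
)

```text
time_s: 5.2
tcp_pos: [0.6574, 0.0531, 0.1206]
eef_rot: [0.0, 0.082, 0.997, 0.0]
contact_force: [-0.0, 0.5, -1.4]
opening: 0.335
grasp_force: 39.8
```

```bash
python3 - <<'E'
from h import *; from tf import *
x,y=axes(80.53); c=.6368*x+.1619*y-x*(-.0012); go([c[0],c[1],.1175],Rdown(170.53)); print(monitor.state()['contact_force'])
E
```

```text
shift mm [1.7 1.4 3.1] rotvec [0.0001 0.0004 0.0004]
[-0.00757879  0.46124312 -1.36216172]
```

Call:
drive_tool(
  plan=[
    [1.5,1,1,0,0,0,20],
    [1.5,1,2,0,0,0,20],
    [1.5,1,3.5,0,0,0,20],
    [1.5,1,3.5,0,0,0,20],
  ],
)

```text
time_s: 5.6
tcp_pos: [0.656, 0.0544, 0.1172]
eef_rot: [0.0, 0.082, 0.997, 0.0]
contact_force: [-0.5, 0.3, 2.7]
opening: 0.335
grasp_force: 40.1
```

Call:
drive_tool(
  plan=[
    [0,0,0.5,0,0,0,32],
    [0,0,0.5,0,0,0,38],
    [0,0,0.5,0,0,0,46],
    [0,0,0.5,0,0,0,50],
    [0,0,0.5,0,0,0,50],
  ],
)

```text
time_s: 6.1
tcp_pos: [0.6559, 0.0544, 0.1162]
eef_rot: [-0.0, 0.082, 0.997, -0.0]
contact_force: [-0.1, -0.7, -0.7]
opening: 0.586
grasp_force: 0.0
```

Call:
drive_tool(
  plan=[
    [0,0,-20,0,0,0,50],
    [0,0,-50,0,0,0,50],
    [0,0,-85,0,0,0,50],
    [0,0,-85,0,0,0,50],
  ],
)

```text
time_s: 6.5
tcp_pos: [0.6574, 0.0545, 0.2068]
eef_rot: [0.004, 0.082, 0.997, 0.001]
contact_force: [0.4, 0.0, -0.1]
opening: 0.582
grasp_force: 0.0
```

```bash
python3 - <<'E'
from h import *; from tf import *
x,y=axes(80.53)
p,d,w,T=wlook('w3'); z=w[...,2]; q=np.stack([w[...,:2]@x,w[...,:2]@y],-1)
m=(d>0)&(abs(q[...,0]-.637)<.03)&(abs(q[...,1]-.162)<.03)
t=m&(z>.125); print(np.percentile(z[t],[50,95]),t.sum()); zz=np.percentile(z[t],95); t=m&(z>zz-.003)&(z<zz+.002)
print(q[t].min(0),q[t].max(0),cv2.minEnclosingCircle((q[t]*1000).astype(np.float32)))
pl=(d>0)&(z>.1065)&(z<.1125)&(q[...,0]>.59)&(q[...,0]<.69)&(q[...,1]>.03)&(q[...,1]<.23); print('plate',q[pl].min(0),q[pl].max(0),np.median(z[pl]))
go([.453,-.32,.2],Rdown(170.5))
E
```

```text
[0.28951016 0.30681735] 22479
[0.61696178 0.13203751] [0.62922287 0.19198506] ((627.3204345703125, 162.01129150390625), 29.97463607788086)
plate [0.59000457 0.05067139] [0.6823475  0.20139982] 0.10917159874221383
shift mm [ 139.8 -402.9    3. ] rotvec [0.0012 0.0046 0.001 ]
```

```bash
python3 - <<'E'
from h import *; from tf import *
x,y=axes(80.53); D=np.load('w3.npz'); w=D['w'];d=D['d'];z=w[...,2]; q=np.stack([w[...,:2]@x,w[...,:2]@y],-1)
t=(d>0)&(abs(q[...,0]-.637)<.03)&(abs(q[...,1]-.162)<.03)&(z>.125)&(z<.15); zz=np.percentile(z[t],90); print(t.sum(),zz)
t&=(z>zz-.003); print(q[t].min(0),q[t].max(0),cv2.minEnclosingCircle((q[t]*1000).astype(np.float32)))
E
```

```text
1616 0.14208054269103465
[0.62142196 0.14795187] [0.65066843 0.17729649] ((636.4588623046875, 163.14073181152344), 15.243252754211426)
```

The round holder is home: its top is at 142 mm, about 1 mm off the pocket centre. Now to the square one.

Call:
drive_tool(
  plan=[
    [16,-45,0,0,0,0,70],
    [31,-90,0,0,0,0,70],
    [47,-135,0,0,0,0,70],
    [62,-180,0,0,0,0,70],
    [78,-225,0,0,0,0,70],
  ],
)

```text
time_s: 7.05
tcp_pos: [0.5407, -0.1561, 0.2]
eef_rot: [-0.001, 0.082, 0.997, 0.0]
contact_force: [0.8, -0.3, -0.0]
opening: 0.819
grasp_force: 0.0
```

```bash
python3 - <<'E'
from h import *
go([.453,-.32,.2],Rdown(170.5))
E
```

```text
shift mm [ 5.960e+01 -1.761e+02  1.000e-01] rotvec [ 0.0001 -0.0012  0.0013]
```

Call:
drive_tool(
  plan=[
    [15,-44,0,0,0,0,70],
    [30,-88,0,0,0,0,70],
    [45,-132,0,0,0,0,70],
    [60,-176,0,0,0,0,70],
    [60,-176,0,0,0,0,70],
  ],
)

```text
time_s: 7.55
tcp_pos: [0.4512, -0.3223, 0.2]
eef_rot: [-0.001, 0.085, 0.996, -0.0]
contact_force: [0.6, 0.3, 0.3]
opening: 0.818
grasp_force: 0.0
```

```bash
python3 - <<'E'
from h import *
p,d,w,T=wlook('w4'); print(T[:3,3],monitor.state()['qpos']); z=w[...,2]; ok=(d>0)&(np.hypot(w[...,0]-.45,w[...,1]+.32)<.16)
for lo,hi in [(.012,.0385),(.0385,.0435),(.05,.06)]:
    m=(ok&(z>lo)&(z<hi)).astype(np.uint8); k,l,st,c=cv2.connectedComponentsWithStats(m,connectivity=4)
    for i in range(1,k):
        if st[i,4]>150:
            q=w[l==i][:,:2]*1000; print((lo,hi),st[i,4],c[i].round(),cv2.minAreaRect(q.astype(np.float32)),p[l==i].mean(0).round())
cv2.imwrite('pics/w4c.png',cv2.resize(p[60:330,120:440,::-1],None,fx=2,fy=2))
E
```

```text
[ 0.45119704 -0.322303    0.20000259] [-6.16219176e-01  8.92735066e-02  1.17883287e-01  1.60094325e+00
 -1.24592765e-04 -4.47216542e-01]
(0.012, 0.0385) 420 [302. 142.] ((413.7477111816406, -288.2552185058594), (27.09195899963379, 27.408220291137695), 81.38655090332031) [202. 174. 107.]
(0.012, 0.0385) 225 [197. 174.] ((426.29302978515625, -399.6326904296875), (27.79842185974121, 6.05814266204834), 22.555574417114258) [ 69. 140.  84.]
(0.012, 0.0385) 195 [278. 178.] ((444.35333251953125, -320.9503173828125), (18.620458602905273, 37.18925857543945), 6.884946823120117) [235. 236. 238.]
(0.012, 0.0385) 250 [355. 202.] ((482.1092834472656, -244.28204345703125), (2.341245651245117, 27.837234497070312), 30.81036376953125) [ 79. 188. 186.]
(0.012, 0.0385) 312 [256. 218.] ((485.37652587890625, -348.99090576171875), (32.5831413269043, 17.456233978271484), 72.2393569946289) [237. 241. 239.]
(0.012, 0.0385) 269 [274. 312.] ((601.3255615234375, -350.3497009277344), (25.506956100463867, 11.4332914352417), 81.57624053955078) [231. 208. 165.]
(0.0385, 0.0435) 734 [230. 124.] ((382.435546875, -352.6
[... 159 characters left out ...]
1484375), (15.083456993103027, 16.229829788208008), 80.21942138671875) [241. 227. 146.]
(0.0385, 0.0435) 641 [184. 184.] ((431.096923828125, -409.87945556640625), (27.76380157470703, 28.706565856933594), 22.417123794555664) [133. 200. 152.]
(0.0385, 0.0435) 706 [279. 191.] ((454.28045654296875, -319.2768249511719), (27.812984466552734, 27.891992568969727), 52.48992156982422) [207. 210. 211.]
(0.0385, 0.0435) 616 [365. 215.] ((493.81829833984375, -237.35841369628906), (28.238811492919922, 28.617807388305664), 27.690786361694336) [129. 205. 206.]
(0.05, 0.06) 719 [253. 238.] ((492.64581298828125, -351.4854431152344), (28.150741577148438, 30.281034469604492), 78.68849182128906) [246. 247. 246.]
```

View pics/w4c.png

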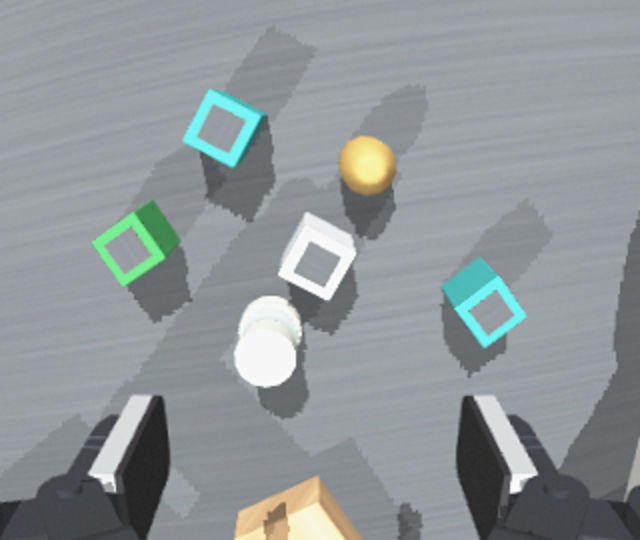

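Crop: the grey square holder's ring is at (318,258), between the brass objective (367,165) and the jar (267,340). The turquoise and green ones are further out. Its centre is (0.4543, −0.3193) with sides at 52.5°, so I grip across the jar–objective line.

```bash
python3 - <<'E'
from h import *
go([.4543,-.3193,.075],Rdown(142.5))
E
```

```text
shift mm [ -1.9   1.4 125.1] rotvec [ 2.000e-04 -1.500e-03  4.855e-01]
```

Call:
drive_tool(
  plan=[
    [-2,1,20,0,0,0.13,56],
    [-2,1,50,0,0,0.26,56],
    [-2,1,90,0,0,0.39,52],
    [-2,1,120,0,0,0.4855,48],
    [-2,1,125,0,0,0.4855,48],
  ],
)

```text
time_s: 8.1
tcp_pos: [0.4547, -0.3154, 0.0717]
eef_rot: [-0.003, 0.319, 0.948, 0.001]
contact_force: [-0.8, -0.4, -0.2]
opening: 0.564
grasp_force: 0.0
```

Call:
drive_tool(
  plan=[
    [0,0,0,0,0,0,48],
    [0,0,0,0,0,0,48],
  ],
)

```text
time_s: 8.3
tcp_pos: [0.4571, -0.3179, 0.078]
eef_rot: [0.001, 0.318, 0.948, -0.0]
contact_force: [-0.4, 0.0, 0.8]
opening: 0.563
grasp_force: 0.0
```

```bash
python3 - <<'E'
from h import *
go([.4543,-.3193,.014],Rdown(142.5))
E
```

```text
shift mm [ 1.5 -2.8 64. ] rotvec [0.0002 0.002  0.0071]
```

Call:
drive_tool(
  plan=[
    [1,-2,20,0,0,0.005,48],
    [1,-2,40,0,0,0.005,48],
    [1,-2,61,0,0,0.005,48],
    [1,-2,62,0,0,0.005,48],
    [1,-2,62,0,0,0.005,48],
  ],
)

```text
time_s: 8.8
tcp_pos: [0.4548, -0.3192, 0.0158]
eef_rot: [0.001, 0.321, 0.947, -0.0]
contact_force: [0.1, 0.8, -0.4]
opening: 0.562
grasp_force: 0.0
```

```bash
python3 - <<'E'
from h import *
go([.4543,-.3193,.014],Rdown(142.5))
E
```

```text
shift mm [ 0.3 -0.4  1.8] rotvec [0.0001 0.0014 0.0002]
```

Call:
drive_tool(
  plan=[
    [0,0,0,0,0,0,36],
    [0,0,0,0,0,0,20],
    [0,0,0,0,0,0,20],
    [0,0,0,0,0,0,20],
    [0,0,0,0,0,0,20],
  ],
  newtons=40,
)

```text
time_s: 9.3
tcp_pos: [0.4552, -0.3195, 0.0163]
eef_rot: [0.002, 0.322, 0.947, -0.0]
contact_force: [-0.8, -0.3, 8.0]
opening: 0.32
grasp_force: 40.8
```

Call:
drive_tool(
  plan=[
    [0,0,-30,0,0,0,20],
    [0,0,-70,0,0,0,20],
    [0,0,-120,0,0,0,20],
    [0,0,-170,0,0,0,20],
    [0,0,-170,0,0,0,20],
  ],
)

```text
time_s: 9.8
tcp_pos: [0.4562, -0.3203, 0.1926]
eef_rot: [0.005, 0.322, 0.947, -0.002]
contact_force: [0.9, -0.2, -0.5]
opening: 0.323
grasp_force: 39.8
```

```bash
python3 - <<'E'
from h import *; from tf import *
x,y=axes(80.53); c=.6368*x+.0899*y; print(c); go([c[0],c[1],.185],Rdown(170.53))
E
```

```text
[ 0.64291297 -0.01609861]
shift mm [ 37.3 355.    7.4] rotvec [-0.0023  0.0113 -0.4899]
```

Call:
drive_tool(
  plan=[
    [5,45,0,0,0,-0.1,20],
    [9,90,0,0,0,-0.2,20],
    [14,135,0,0,0,-0.3,20],
    [19,180,0,0,0,-0.4,20],
    [23,225,0,0,0,-0.49,20],
  ],
)

```text
time_s: 10.3
tcp_pos: [0.5737, -0.1248, 0.1847]
eef_rot: [0.0, 0.081, 0.997, -0.0]
contact_force: [1.2, -1.3, -0.4]
opening: 0.318
grasp_force: 39.8
```

```bash
python3 - <<'E'
from h import *; from tf import *
x,y=axes(80.53); c=.6268*x+.0899*y; print(c); go([c[0],c[1],.185],Rdown(170.53))
E
```

```text
[ 0.63304925 -0.0144533 ]
shift mm [-40.9 118.4  -0.3] rotvec [-0.      0.0007  0.004 ]
```

Call:
drive_tool(
  plan=[
    [-14,40,0,0,0,0,20],
    [-28,80,0,0,0,0,20],
    [-41,118,0,0,0,0.003,20],
    [-41,118,0,0,0,0.003,20],
    [-41,118,0,0,0,0.003,20],
  ],
)

```text
time_s: 10.8
tcp_pos: [0.633, -0.016, 0.184]
eef_rot: [-0.0, 0.083, 0.997, -0.0]
contact_force: [0.2, -1.3, -1.0]
opening: 0.324
grasp_force: 39.9
```

```bash
python3 - <<'E'
from h import *; from tf import *
x,y=axes(80.53)
p,d,w,T=wlook('w5'); z=w[...,2]; q=np.stack([w[...,:2]@x,w[...,:2]@y],-1)
pl=(d>0)&(z>.1065)&(z<.1125)&(q[...,0]>.585)&(q[...,0]<.69)&(q[...,1]>.03)&(q[...,1]<.23); print('plate',np.percentile(q[pl],[.3,99.7],axis=0))
P=(w-T[:3,3])@T[:3,:3]
m=(d>0)&(abs(P[...,0])<.03)&(abs(P[...,1])<.02)&(P[...,2]<-.020)&(P[...,2]>-.028); t=P[m]
print('held top',np.percentile(t,[1,50,99],axis=0), cv2.minAreaRect((t[:,:2]*1000).astype(np.float32)))
for v in range(200,330,10): print(v,P[v,277].round(4),p[v,277])
cv2.imwrite('pics/w5c.png',p[100:400,100:500,::-1])
c=.6368*x+.0899*y; go([c[0],c[1],.135],Rdown(170.53))
E
```

```text
plate [[0.58776701 0.0513518 ]
 [0.68097195 0.20078607]]
held top [[-0.01310873 -0.01735528 -0.02732588]
 [ 0.00323448  0.00088138 -0.02310886]
 [ 0.01415208  0.01808842 -0.02043034]] ((0.2908306121826172, 0.10975074768066406), (28.999099731445312, 39.453365325927734), 0.8098870515823364)
200 [0.0137 0.0016 0.0744] [173 175 179]
210 [0.0039 0.0016 0.0822] [173 177 179]
220 [-0.0039  0.0016  0.0825] [176 180 183]
230 [-0.0115  0.0017  0.0818] [180 184 187]
240 [0.0137 0.0014 0.0043] [108 110 113]
250 [ 0.014   0.0013 -0.0079] [107 109 111]
260 [ 0.0136  0.0013 -0.0172] [109 110 113]
270 [ 0.0113  0.0013 -0.0219] [143 146 148]
280 [ 0.0764  0.0008 -0.1418] [71 73 76]
290 [ 0.0028  0.0013 -0.0241] [70 72 73]
300 [-0.0025  0.0013 -0.0239] [69 72 73]
310 [-0.008   0.0013 -0.0237] [66 69 71]
320 [-0.1374  0.002   0.1387] [121 124 124]
shift mm [-9.9  2.5 49.2] rotvec [-0.0003 -0.0004 -0.0024]
```

View pics/w5c.png

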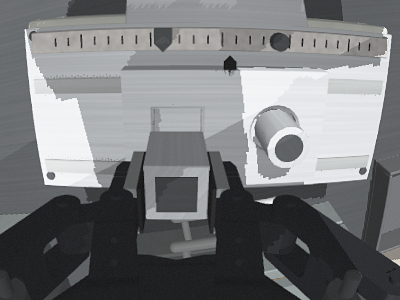

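The square holder is in the grip, straight (178,175). The round one is upright in its pocket (280,135), and the pointer is at (230,62). I can lower now.

Call:
drive_tool(
  plan=[
    [-5,1,10,0,0,-0.002,20],
    [-10,2,25,0,0,-0.002,20],
    [-10,2,40,0,0,-0.002,20],
    [-10,2,45,0,0,-0.002,20],
    [-10,2,45,0,0,-0.002,20],
  ],
)

```text
time_s: 11.35
tcp_pos: [0.6424, -0.0171, 0.1376]
eef_rot: [-0.001, 0.083, 0.997, -0.0]
contact_force: [0.7, -0.6, -0.3]
opening: 0.319
grasp_force: 39.9
```

Call:
drive_tool(
  plan=[
    [0,0,0,0,0,0,20],
    [0,0,0,0,0,0,20],
  ],
)

```text
time_s: 11.55
tcp_pos: [0.6434, -0.0167, 0.1401]
eef_rot: [0.001, 0.083, 0.997, 0.0]
contact_force: [-0.7, -0.9, -0.5]
opening: 0.32
grasp_force: 39.9
```

```bash
python3 - <<'E'
from h import *; from tf import *
x,y=axes(80.53); c=.6368*x+.0899*y; go([c[0],c[1],.1183],Rdown(170.53)); print(monitor.state()['contact_force'])
E
```

```text
shift mm [ 0.6  0.5 21.8] rotvec [ 0.0002  0.0012 -0.0012]
[-0.70792223 -0.87898632 -0.51496353]
```

Call:
drive_tool(
  plan=[
    [0.5,0.5,8,0,0,0,20],
    [0.5,0.5,14,0,0,0,20],
    [0.5,0.5,18,0,0,0,20],
    [0.5,0.5,19,0,0,0,20],
    [0.5,0.5,19,0,0,0,20],
  ],
)

```text
time_s: 12.05
tcp_pos: [0.6425, -0.0159, 0.12]
eef_rot: [-0.0, 0.083, 0.997, -0.0]
contact_force: [-0.5, 1.1, -0.6]
opening: 0.321
grasp_force: 39.9
```

Call:
drive_tool(
  plan=[
    [0,0,1,0,0,0,20],
    [0,0,2,0,0,0,20],
    [0,0,2,0,0,0,20],
  ],
)

```text
time_s: 12.35
tcp_pos: [0.6428, -0.0159, 0.1184]
eef_rot: [0.0, 0.083, 0.997, 0.0]
contact_force: [-0.0, 0.1, -0.5]
opening: 0.32
grasp_force: 40.0
```

Call:
drive_tool(
  plan=[
    [0,0,0.7,0,0,0,20],
    [0,0,0.7,0,0,0,20],
    [0,0,0.7,0,0,0,20],
  ],
)

```text
time_s: 12.65
tcp_pos: [0.6427, -0.0159, 0.1183]
eef_rot: [0.0, 0.083, 0.997, 0.0]
contact_force: [-2.1, 0.0, 6.4]
opening: 0.318
grasp_force: 40.5
```

Call:
drive_tool(
  plan=[
    [0,0,0,0,0,0,30],
    [0,0,0,0,0,0,36],
    [0,0,0,0,0,0,42],
    [0,0,0,0,0,0,46],
    [0,0,0,0,0,0,46],
  ],
)

```text
time_s: 13.15
tcp_pos: [0.6426, -0.0159, 0.1174]
eef_rot: [-0.0, 0.083, 0.997, -0.0]
contact_force: [-0.1, -0.7, -0.1]
opening: 0.536
grasp_force: 0.0
```

Call:
drive_tool(
  plan=[
    [0,0,-20,0,0,0,46],
    [0,0,-50,0,0,0,46],
    [40,0,-90,0,0,0,46],
    [80,10,-100,0,0,0,46],
    [120,20,-100,0,0,0,46],
  ],
)

```text
time_s: 13.65
tcp_pos: [0.5271, 0.0239, 0.2201]
eef_rot: [0.002, 0.083, 0.997, 0.0]
contact_force: [-0.1, 0.7, 0.2]
opening: 0.538
grasp_force: 0.0
```

Call:
drive_tool(
  plan=[
    [0,0,0,0,0,0,40],
    [0,0,0,0,0,0,40],
  ],
)

```text
time_s: 13.85
tcp_pos: [0.5274, 0.0239, 0.2183]
eef_rot: [0.001, 0.083, 0.997, 0.0]
contact_force: [0.1, -0.4, 0.1]
opening: 0.468
grasp_force: 0.0
```

```bash
python3 - <<'E'
from h import *; from tf import *
x,y=axes(80.53)
p,d,w,T=wlook('w6'); z=w[...,2]; q=np.stack([w[...,:2]@x,w[...,:2]@y,z],-1); print(T.round(3))
ok=d>0
for n,(cx,cy) in {'round':(.6368,.1619),'sq':(.6368,.0899)}.items():
    t=ok&(abs(q[...,0]-cx)<.025)&(abs(q[...,1]-cy)<.025)&(z>.138)&(z<.146)
    if t.sum()>20: print(n,t.sum(),np.median(z[t]),q[t].min(0),q[t].max(0))
# console plane: stage origin x ~ bar front .564 = -63 => 
c=ok&(q[...,0]>.47)&(q[...,0]<.57)&(q[...,1]>.04)&(q[...,1]<.22)&(z>.03)&(z<.088)
A=q[c]; B=A.copy()
for _ in range(6):
    P=np.polyfit(B[:,0],B[:,2],1); r=A[:,2]-np.polyval(P,A[:,0]); B=A[abs(r)<.003]
print('console slope deg',np.degrees(np.arctan(P[0])),'z at x=.565',np.polyval(P,.565),len(B),B.min(0),B.max(0))
h=(q[...,2]-np.polyval(P,q[...,0]))*np.cos(np.arctan(P[0]))
k=ok&(h>.006)&(h<.045)&(q[...,0]>.44)&(q[...,0]<.562)&(q[...,1]>.05)&(q[...,1]<.21)
print('h',np.percentile(h[k],[5,25,50,75,95]))
th=np.arctan(P[0]); s=q[...,0]*np.cos(th)+q[...,2]*np.sin(th)
for lo,hi in [(.006,.011),(.026,.04)]:
    m=k&(h>lo)&(h<hi); g=np.stack([s[m],q[m][:,1]],1)*1000
    print(lo,m.sum(),cv2.minAreaRect(g.astype(np.float32)),g.min(0),g.max(0),h[m].max())
cv2.imwrite('pics/w6c.png',p[0:400,60:500,::-1])
E
```

```text
[[-0.986  0.165  0.002  0.527]
 [ 0.165  0.986 -0.     0.024]
 [-0.002  0.    -1.     0.218]
 [ 0.     0.     0.     1.   ]]
round 172 0.14114466855268792 [0.62396692 0.14777865 0.13808985] [0.64775762 0.15721404 0.14347372]
sq 732 0.14131692663563672 [0.62158964 0.07672156 0.13801234] [0.65011972 0.10449099 0.14328719]
console slope deg 29.90463474346214 z at x=.565 0.08975836661007408 13238 [0.4700032  0.04000431 0.033619  ] [0.56514568 0.21985734 0.08798954]
h [0.00761239 0.00837312 0.00918825 0.033814   0.03514214]
0.006 1338 ((474.16876220703125, 121.42709350585938), (48.25080490112305, 48.35798263549805), 13.842389106750488) [448.53475314  97.31659484] [498.1488869  145.02119417] 0.010884753225645416
0.026 781 ((473.7008361816406, 121.44352722167969), (49.432559967041016, 11.505450248718262), 17.130651473999023) [449.12715526 109.54448619] [498.24664463 133.1532309 ] 0.03710555405617964
```

View pics/w6c.png

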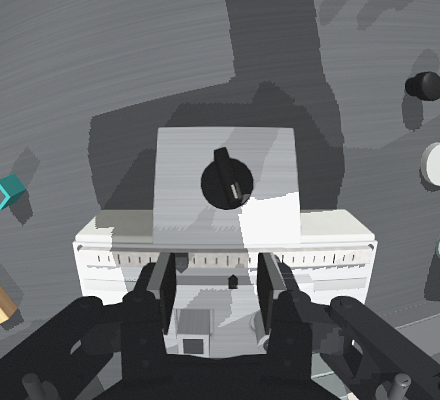

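Both holders are home in the wrist view: square at crop (193,340), round partly behind the finger. The knob disc is at (226,182), its bar running from (220,152) to (237,195), about 17° off the slope line. The pointer (233,283) has to go to −y by about 45 mm, which is about +2.85 rad.

```bash
cat > knob.py <<'E'
from tf import *
x,y=axes(80.53); X=np.r_[x,0]; Y=np.r_[y,0]; Z=np.array([0,0,1.])
t=np.radians(30); U=np.cos(t)*X+np.sin(t)*Z; N=-np.sin(t)*X+np.cos(t)*Z
ds=.5346-.4739; C=.565*X+.090*Z-ds*U+.1214*Y
def pose(h,ang):  # tool x = -(bar dir); ang deg of bar from slope line
    a=np.radians(ang); b=np.cos(a)*U+np.sin(a)*Y; return C+h*N, np.stack([-b,np.cross(-N,-b),-N],1)
E
python3 - <<'E'
from knob import *
print(C); print(tool()[:3,3]); go(*pose(.09,17.1)); print(pose(.09,17.1))
E
```

```text
[0.52542286 0.03543447 0.05965   ]
[0.52800883 0.0236341  0.21782494]
shift mm [49.6 11.2 80.2] rotvec [ 0.0779 -0.5187 -0.2923]
(array([0.48103612, 0.04283837, 0.13759229]), array([[-0.86483928, -0.0939183 ,  0.49318594],
       [-0.15384391,  0.98466463, -0.08226558],
       [-0.47789651, -0.14702016, -0.8660254 ]]))
```

Call:
drive_tool(
  plan=[
    [14,2,10,0.016,-0.11,-0.06,50],
    [27,5,25,0.032,-0.21,-0.12,50],
    [40,8,45,0.048,-0.315,-0.18,50],
    [50,11,65,0.063,-0.42,-0.235,50],
    [50,11,80,0.078,-0.519,-0.292,50],
  ],
)

```text
time_s: 14.4
tcp_pos: [0.48, 0.0429, 0.1364]
eef_rot: [0.253, -0.065, 0.963, -0.06]
contact_force: [-0.2, -0.1, 0.1]
opening: 0.585
grasp_force: 0.0
```

Call:
drive_tool(
  plan=[
    [0,0,0,0,0,0,50],
    [0,0,0,0,0,0,50],
  ],
)

```text
time_s: 14.6
tcp_pos: [0.4808, 0.0427, 0.139]
eef_rot: [0.251, -0.063, 0.964, -0.059]
contact_force: [-0.2, 0.3, 1.8]
opening: 0.585
grasp_force: 0.0
```

```bash
python3 - <<'E'
from knob import *
print(monitor.state()['qpos'].round(3)); go(*pose(.09,17.1)); go(*pose(.015,17.1))
p,d,w,T=wlook('w7'); ok=d>0
r=w-C; h=r@N; s=r@U; yy=r@Y
k=ok&(abs(s)<.035)&(abs(yy)<.035)
for lo,hi in [(.006,.011),(.029,.039)]:
    m=k&(h>lo)&(h<hi); g=np.stack([s[m],yy[m]],1)*1000; print(lo,m.sum(),cv2.minAreaRect(g.astype(np.float32)),np.median(h[m]))
E
```

```text
[ 0.192 -0.613 -0.664  1.025 -0.176  0.017]
shift mm [0.4 0.3 1.3] rotvec [ 0.0001 -0.0012 -0.0026]
shift mm [ 0.3  0.3 76.3] rotvec [ 0.0001 -0.0012 -0.0026]
0.006 2245 ((-1.352590560913086, -0.28464317321777344), (48.97819900512695, 48.798248291015625), 16.53738784790039) 0.008410935534168018
0.029 1296 ((-0.9309577941894531, 0.031248092651367188), (50.44598388671875, 11.655242919921875), 17.267988204956055) 0.03429487450041232
```

Call:
drive_tool(
  plan=[
    [1,0,30,0,0,0,50],
    [1,0,55,0,0,0,45],
    [1,0,72,0,0,0,40],
    [1,0,75,0,0,0,40],
    [1,0,75,0,0,0,40],
  ],
)

```text
time_s: 15.15
tcp_pos: [0.5177, 0.0362, 0.0735]
eef_rot: [0.251, -0.063, 0.964, -0.059]
contact_force: [0.5, -0.5, 1.3]
opening: 0.468
grasp_force: 0.0
```

```bash
python3 - <<'E'
from knob import *
go(*pose(.015,17.2)); print(monitor.state()['contact_force'])
E
```

```text
shift mm [0.1 0.5 0.8] rotvec [-0.0004 -0.0016 -0.0036]
[ 0.50190277 -0.51627078  1.29342392]
```

Call:
drive_tool(
  plan=[
    [0.5,0.5,0,0,0,0,20],
    [0.5,0.5,0,0,0,0,5],
    [0.5,0.5,0,0,0,0,5],
    [0.5,0.5,0,0,0,0,5],
    [0.5,0.5,0,0,0,0,5],
  ],
  newtons=60,
)

```text
time_s: 15.65
tcp_pos: [0.5165, 0.0359, 0.0739]
eef_rot: [0.253, -0.063, 0.964, -0.061]
contact_force: [-0.8, -7.0, 3.7]
opening: 0.125
grasp_force: 60.7
```

Call:
drive_tool(
  plan=[
    [0,0,0,0,0,0.05,5],
    [0,0,0,0,0,0.15,5],
    [0,0,0,0,0,0.25,5],
    [0,0,0,0,0,0.35,5],
    [0,0,0,0,0,0.45,5],
  ],
)

```text
time_s: 16.15
tcp_pos: [0.5165, 0.0362, 0.0739]
eef_rot: [0.26, 0.155, 0.953, -0.002]
contact_force: [0.2, -6.0, 3.9]
opening: 0.125
grasp_force: 60.6
```

```bash
python3 - <<'E'
from knob import *
s=monitor.state(); print(s['qpos'].round(3),s['torque'],s['contact_force']); T=tool()
r=(T[:3,3]-C); print('h',r@N,'s',r@U,'y',r@Y,'ang',np.degrees(np.arctan2(-T[:3,0]@Y,-T[:3,0]@U)))
p,d=cams.capture('scene'); w=world('scene',p,d); z=w[...,2]; q=w@np.stack([X,Y,Z],1)
m=(d>0)&(z>.108)&(z<.1145)&(q[...,0]>.592)&(q[...,0]<.69)&(q[...,1]>-.05)&(q[...,1]<.25); print(np.percentile(q[m],[.3,50,99.7],axis=0))
E
```

```text
[ 0.159 -0.504 -0.73   0.842 -0.162  0.44 ] [-1.01545061  0.13632793 -0.3605566 ] [ 0.22347595 -6.03204586  3.8877119 ]
h 0.016793550205157867 s -0.0006132165807729554 y -0.0007576158640644434 ang -8.990310703738004
[[0.59255917 0.04218215 0.10814068]
 [0.65058288 0.11477512 0.11103692]
 [0.68365203 0.19287282 0.11435279]]
```

The knob turns and the carriage follows toward −y, so I continue.

Call:
drive_tool(
  plan=[
    [0,0,0,0,0,0.12,5],
    [0,0,0,0,0,0.24,5],
    [0,0,0,0,0,0.36,5],
    [0,0,0,0,0,0.48,5],
    [0,0,0,0,0,0.6,5],
  ],
)

```text
time_s: 16.7
tcp_pos: [0.5167, 0.0364, 0.074]
eef_rot: [0.249, 0.43, 0.864, 0.075]
contact_force: [1.2, -5.3, 1.8]
opening: 0.123
grasp_force: 60.4
```

Call:
drive_tool(
  plan=[
    [0,0,0,0,0,0.12,5],
    [0,0,0,0,0,0.24,5],
    [0,0,0,0,0,0.36,5],
    [0,0,0,0,0,0.48,5],
    [0,0,0,0,0,0.6,5],
  ],
)

```text
time_s: 17.2
tcp_pos: [0.5169, 0.0364, 0.0742]
eef_rot: [0.216, 0.666, 0.699, 0.146]
contact_force: [3.1, -4.2, 1.1]
opening: 0.123
grasp_force: 60.2
```

Call:
drive_tool(
  plan=[
    [0,0,0,0,0,0.12,5],
    [0,0,0,0,0,0.24,5],
    [0,0,0,0,0,0.36,5],
    [0,0,0,0,0,0.48,5],
    [0,0,0,0,0,0.6,5],
  ],
)

```text
time_s: 17.7
tcp_pos: [0.5172, 0.0363, 0.0743]
eef_rot: [0.163, 0.843, 0.47, 0.203]
contact_force: [6.3, -4.6, 0.6]
opening: 0.126
grasp_force: 60.0
```

Call:
drive_tool(
  plan=[
    [0,0,0,0,0,0.1,5],
    [0,0,0,0,0,0.2,5],
    [0,0,0,0,0,0.3,5],
    [0,0,0,0,0,0.3,5],
  ],
)

```text
time_s: 18.1
tcp_pos: [0.5172, 0.0362, 0.0744]
eef_rot: [0.131, 0.904, 0.34, 0.225]
contact_force: [8.0, -5.7, -0.9]
opening: 0.119
grasp_force: 59.9
```

```bash
cat > chk.py <<'E'
from knob import *
def chk():
    s=monitor.state(); print(s['qpos'].round(3),s['contact_force']); T=tool()
    r=(T[:3,3]-C); print('h,s,y',r@N,r@U,r@Y,'ang',np.degrees(np.arctan2(-T[:3,0]@Y,-T[:3,0]@U)))
    for n in ('scene','side'):
        p,d=cams.capture(n); w=world(n,p,d); z=w[...,2]; q=w@np.stack([X,Y,Z],1)
        m=(d>0)&(z>.108)&(z<.1145)&(q[...,0]>.592)&(q[...,0]<.69)&(q[...,1]>-.05)&(q[...,1]<.25); e=np.percentile(q[m][:,1],[.3,99.7]); print(n,'plate y',e,e.mean())
        m=(d>0)&(z>.106)&(z<.114)&(q[...,0]>.562)&(q[...,0]<.589)
        k,l,st,c=cv2.connectedComponentsWithStats(m.astype(np.uint8))
        for i in range(1,k):
            g=q[l==i]
            if st[i,4]>5 and -.05<g[:,1].mean()<.25: print('  blob',c[i].round(),st[i,4],g.min(0)[:2].round(4),g.max(0)[:2].round(4))
        np.savez('c_'+n,p=p,d=d); cv2.imwrite('pics/c_%s.png'%n,p[:,:,::-1])
E
python3 -c "
from chk import *
chk()"
```

```text
[ 0.159 -0.504 -0.73   0.841 -0.163  2.54 ] [ 7.97356541 -5.66849844 -0.86664116]
h,s,y 0.016854308656034312 0.0002683507244965935 -0.0006035219926928306 ang -129.30886438845943
scene plate y [0.00829627 0.158944  ] 0.08362013882063789
  blob [311. 197.] 23 [0.568  0.1541] [0.5792 0.1658]
  blob [285. 214.] 33 [0.5649 0.0732] [0.5815 0.0857]
side plate y [0.00763737 0.15917362] 0.08340549534193904
  blob [258. 191.] 8 [0.582  0.0821] [0.5887 0.088 ]
  blob [265. 192.] 23 [0.5638 0.0715] [0.5791 0.0846]
  blob [249. 212.] 20 [0.5644 0.1549] [0.5757 0.1667]
```

Call:
drive_tool(
  plan=[
    [0,0,0,0,0,0.1,5],
    [0,0,0,0,0,0.2,5],
    [0,0,0,0,0,0.28,5],
    [0,0,0,0,0,0.28,5],
    [0,0,0,0,0,0.28,5],
  ],
)

```text
time_s: 18.7
tcp_pos: [0.5173, 0.036, 0.0744]
eef_rot: [0.099, 0.942, 0.212, 0.241]
contact_force: [6.7, -5.9, -0.1]
opening: 0.123
grasp_force: 59.9
```

```bash
python3 - <<'E'
from chk import *
chk()
p,d,w,T=wlook('w8'); cv2.imwrite('pics/w8.png',p[:,:,::-1])
q=w@np.stack([X,Y,Z],1); z=w[...,2]
m=(d>0)&(z>.1055)&(z<.114)&(q[...,0]>.562)&(q[...,0]<.5885)
k,l,st,c=cv2.connectedComponentsWithStats(m.astype(np.uint8))
for i in range(1,k):
    g=q[l==i]
    if st[i,4]>15: print('  wblob',c[i].round(),st[i,4],g.min(0).round(4),g.max(0).round(4))
E
```

```text
[ 0.159 -0.504 -0.73   0.841 -0.163  2.816] [ 6.68966967 -5.87617074 -0.07214509]
h,s,y 0.01684734528632516 0.0003482270357157503 -0.0007534305071621233 ang -145.18436510096964
scene plate y [0.00409772 0.15464321] 0.0793704620615267
  blob [311. 197.] 23 [0.5673 0.1536] [0.5799 0.1665]
  blob [286. 214.] 42 [0.5639 0.0721] [0.5888 0.0856]
side plate y [0.00436924 0.15396023] 0.07916473633977536
  blob [264. 191.] 31 [0.5626 0.0706] [0.5871 0.0845]
  blob [249. 212.] 20 [0.5649 0.1549] [0.5768 0.167 ]
  wblob [299.  89.] 617 [0.5651 0.1553 0.1056] [0.5781 0.1681 0.1106]
  wblob [436. 168.] 150 [0.5814 0.0764 0.1057] [0.5884 0.0855 0.1104]
  wblob [428. 194.] 570 [0.563  0.0736 0.1055] [0.58   0.0871 0.1107]
```

View pics/w8.png

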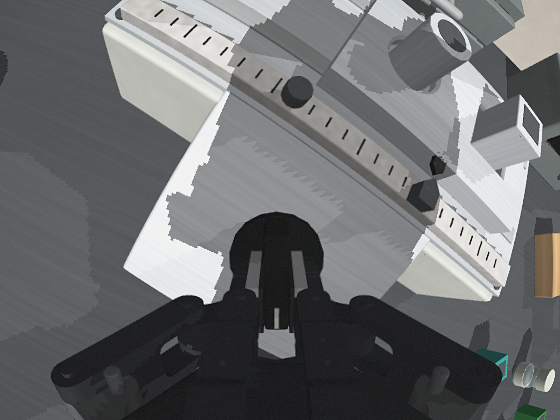

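The picture shows the pointer (436,168) almost in line with the pointed rider (428,194). All cameras agree that 0.5–1 mm is left, so I turn about 0.045 rad more and release.

Call:
drive_tool(
  plan=[
    [0,0,0,0,0,0.02,5],
    [0,0,0,0,0,0.045,5],
    [0,0,0,0,0,0.045,5],
    [0,0,0,0,0,0.045,5],
  ],
)

```text
time_s: 19.25
tcp_pos: [0.5173, 0.036, 0.0744]
eef_rot: [0.094, 0.946, 0.191, 0.243]
contact_force: [7.6, -4.8, -0.1]
opening: 0.125
grasp_force: 59.9
```

Call:
drive_tool(
  plan=[
    [0,0,0,0,0,0,15],
    [0,0,0,0,0,0,30],
    [0,0,0,0,0,0,45],
    [0,0,0,0,0,0,45],
    [0,0,0,0,0,0,45],
  ],
)

```text
time_s: 19.75
tcp_pos: [0.5157, 0.0369, 0.0719]
eef_rot: [0.092, 0.947, 0.192, 0.241]
contact_force: [-0.6, 0.6, 1.0]
opening: 0.526
grasp_force: 0.0
```

Call:
drive_tool(
  plan=[
    [0,0,-20,0,0,0,45],
    [0,0,-60,0,0,0,45],
    [0,0,-100,0,0,0,45],
    [0,0,-100,0,0,0,45],
    [0,0,-100,0,0,0,45],
  ],
)

```text
time_s: 20.25
tcp_pos: [0.4668, 0.0454, 0.1596]
eef_rot: [0.092, 0.947, 0.192, 0.242]
contact_force: [-0.3, -0.1, -0.7]
opening: 0.524
grasp_force: 0.0
```

```bash
python3 - <<'E'
from chk import *
chk()
p,d,w,T=wlook('w9')
q=w@np.stack([X,Y,Z],1); z=w[...,2]
m=(d>0)&(z>.1055)&(z<.114)&(q[...,0]>.562)&(q[...,0]<.5885)
k,l,st,c=cv2.connectedComponentsWithStats(m.astype(np.uint8))
for i in range(1,k):
    g=q[l==i]
    if st[i,4]>15: print('  wblob',c[i].round(),st[i,4],g.min(0).round(4),g.max(0).round(4))
for n,cy in (('round',.1156),('sq',.0436)):
    t=(d>0)&(abs(q[...,0]-.6368)<.03)&(abs(q[...,1]-cy)<.025)&(z>.138)&(z<.147)
    if t.sum(): print(n,t.sum(),np.median(z[t]),q[t].min(0)[:2],q[t].max(0)[:2])
cv2.imwrite('pics/w9.png',p[:,:,::-1])
E
```

```text
[ 0.208 -0.65  -0.645  1.081 -0.183  2.904] [-0.2560825  -0.08175285 -0.69219058]
h,s,y 0.11629734497603265 -0.0015437023003010268 0.00015766244436872276 ang -147.65052149112174
scene plate y [0.003556   0.15389461] 0.07872530530771432
  blob [311. 196.] 20 [0.5667 0.1541] [0.5783 0.167 ]
  blob [286. 214.] 38 [0.5652 0.072 ] [0.5883 0.0849]
side plate y [0.00193944 0.15417681] 0.07805812409691963
  blob [264. 192.] 32 [0.5626 0.0724] [0.5878 0.0872]
  blob [249. 212.] 19 [0.5647 0.1552] [0.5762 0.1658]
  wblob [288.  92.] 235 [0.5648 0.1553 0.1056] [0.5779 0.1682 0.1109]
  wblob [382. 137.] 72 [0.5818 0.0757 0.1059] [0.5885 0.0846 0.1109]
  wblob [375. 154.] 260 [0.5629 0.0742 0.1055] [0.5786 0.0867 0.1112]
round 783 0.1411795392059877 [0.62055729 0.10234988] [0.65068973 0.1314881 ]
sq 725 0.1411722498965268 [0.62147659 0.03077468] [0.65104257 0.05987231]
```

View pics/w9.png

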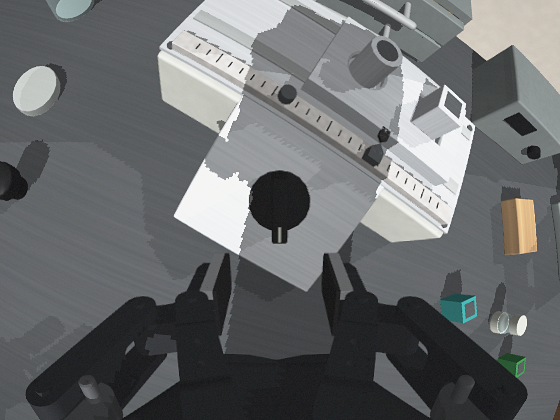

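The pointer (382,137) lines up with the pointed rider (375,154) to about 0.3 mm. Both holders are home and the gripper is clear, so I'm handing in.

```bash
python3 -c "
from rig import job; print(job.finish_job())"
```

```text
the job is handed in; nothing more can be done
None
```

The job is handed in at about 20 s of the 72 s allowed: round holder, then square, each stand in their pockets, and the pointer is within about 0.3 mm of the pointed rider by my wrist-camera measurement; the system returned no verdict.

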